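# Clamp the lid onto the mini brewing keg

## Task

Close the small steel brewing keg: set its lid on the gasket and slide it back until it stops under the fixed half of the clamp ring, then swing the hinged half of the ring round both flanges until it bears on the lid. Finally draw the red-knobbed lever round so that its hook takes the ring's pin, and pull it up firm, to a push of about 10 newtons at its knob and no more: gaskets differ in thickness, so feel for it. Never push on the keg, ring or lever with more than 25 newtons, and leave everything else standing where it is.

Things in the scene. Friction and masses are not known exactly. Their poses are not given: they have to be found in the camera images.
- keg: Steel brewing keg, 130 mm wide, fixed on the worktop. Origin: centre of its underside, z up its axis; front -x (small tap low down) roughly faces the robot, +y is its left. Body to 76 mm height, shoulder to 100, neck with a 72 mm flange to 123.5, gasket on top. The clamp ring round the flanges is 88 mm wide, heights 113 to 137 mm; its fixed half covers the keg's back (+x), -68 to 68 degrees.
- gasket: White silicone ring, 70 mm wide, fixed on the neck flange. Origin: centre of its top face, on the keg's axis, 124.5 to 127 mm above the worktop; gaskets differ by up to 2.2 mm in thickness. Slippery and springy: 30 N squeezes it by 0.2 mm.
- fixed_lip (a point): Inner edge of the fixed half's upper lip at the keg's back, 33 mm behind the axis, 134 mm high. The lip bars lowering the lid on the axis: lower it 15 mm in front (keg's -x) of the axis, clear of the lip, then slide it to +x. It stops with its bevel under the lip, its axis 0 to 5 mm in front of the keg's (4 N is enough).
- lid: Round steel lid, 0.4 kg, standing on the worktop at first. Origin: centre of its flat underside, z up. Flange 72 mm wide, 7 mm thick, upper edge bevelled at 45 degrees (radius 36 mm at 2 mm height, 31 at 7); low dome to 15.5 mm; then a black round knob, 30 mm wide, from 19 to 42 mm height. Grip the knob from above, fingertips no lower than 18 mm over the underside.
- ring_hinge (a point): Upright hinge pin of the ring's swinging half, at (0, 52) mm in the keg's frame, 126 mm high.
- ring (a joint): Angle of the ring's swinging half, rad: 0 = closed as drawn, grows as it opens to the keg's front and left (clockwise from above); 1.15 to 1.65 at first, stop at 1.9. Light (about 1 N at its knob), stays where left. Pushed with 6 to 8 N at its knob it bears on the lid at -0.01 to 0.13, depending on the gasket; the lever draws in the rest.
- ring_knob (a point): Middle of the black upright finger knob near the free end of the ring's swinging half: 15 mm in diameter, 140 to 166 mm above the worktop. Ring at 0: at (-36, -33) mm in the keg's frame, 92 mm from the hinge. Push it from outside, square to the line from the hinge.
- catch_pin (a point): Middle of the steel catch pin standing on the free end of the swinging half, 8 mm in diameter, 136 to 152 mm above the worktop. Ring at 0: at (-2, -58) mm in the keg's frame.
- lever_pivot (a point): Upright pivot of the cam lever, on the fixed half, at (20, -62) mm in the keg's frame. Beyond the pivot the lever carries a spiral hook, 138 to 147 mm above the worktop, that passes outside the catch pin, meets it at a lever angle of 1.3 to 2.4 and draws it to the pivot by some 15 mm per rad.
- lever (a joint): Angle of the cam lever, rad; grows as it closes, clockwise from above; 0.3 to 0.7 at first, stop at 2.56. The handle points to (0.087 - angle) rad in the keg's frame (0 = +x, counter-clockwise positive). Free (about 1 N at its knob) until the hook meets the pin; then the push rises to 10 N within 0.1 to 0.3 rad, at an angle of 1.4 to 2.5 depending on the gasket. Friction holds it there.
- lever_knob (a point): Middle of the upright red knob at the lever's end: 17 mm in diameter, 149 to 173 mm above the worktop, the handle (15 mm wide) below it; 60 mm from the pivot. Push it square to the handle, clockwise about the pivot; at first its free side is the one towards the keg's back.
- beaker: Green glazed beaker, 76 mm wide, 82 mm high; origin in its underside. Leave it alone.
- jar: Jam jar with a yellow lid, 71 mm wide, 110 mm high; origin in its underside. Leave it alone.
- timer: Round green and white kitchen timer, 54 mm wide, 41 mm high; origin in its underside. Leave it alone.
Things that resemble listed ones, but are neither listed nor needed, are in the scene too. What is shaped like the lid but orange or pink is not meant.

How it is judged:
On the way, in this order (a step that is already met when the one before it is completed fails the run):
1. the lid sits flat on the gasket, slid back under the fixed half of the ring, while the hinged half is still open (horizontal distance between lid and gasket below 0.008 m and z of lid in the frame of gasket between -0.003 and 0.003 m and value of joint ring above 0.5 rad and angle between lid's own z axis and vertical below 0.06 rad), for 0.2 s.
2. the hinged half is swung round until it bears on the lid (horizontal distance between lid and gasket below 0.008 m and z of lid in the frame of gasket between -0.003 and 0.003 m and value of joint ring below 0.14 rad), for 0.2 s.
At the end, for the whole second after the job is handed in: The lid lies flat on the gasket (within 8 mm of the keg's axis, tilt under 0.05 rad), the ring reads under 0.12 rad, the lever reads over 1.35 rad and stays put, and the lid is pressed on the gasket with 20 to 52 N (horizontal distance between lid and gasket below 0.008 m and z of lid in the frame of gasket between -0.003 and 0.003 m and angle between lid's own z axis and vertical below 0.05 rad and value of joint ring below 0.12 rad and value of joint lever above 1.35 rad and contact force between lid and gasket between 20 and 52 N and velocity of joint lever below 0.05 rad/s); the robot touches nothing.
It fails at once if the robot pushes on the keg, its ring or its lever with more than 25 N (contact force between any of the fingers, the arm and keg above 25 N).
It fails at once if the gasket is crushed (more than 75 N between lid and gasket) (contact force between lid and gasket above 75 N).
It fails at once if the beaker, the jar or the timer is knocked over or shifted by more than 20 mm (distance of any of beaker, jar, timer from where it was at the start of the episode above 0.02 m or angle between any of beaker, jar, timer's own z axis and vertical above 0.3 rad).
It also fails if it takes over 72 s, if anything falls off the work surface, if the arm or the gripper's body presses on something with over 40 N, if the wrist force passes 120 N, or if a joint passes its speed limit or range.

## Robot

A 6-joint arm with a two-finger parallel gripper is mounted at the origin on the work surface; the furniture and walls round the work are solid. World frame = base frame: x ahead of the robot, y to its left, z up, the work surface at z = 0. Lengths are in m, angles in rad, forces in N, time in s.
With the tool pointing down it reaches from about 0.3 to 0.775 m from the base axis. Payload 14.6 kg.
Tool frame: the origin (TCP) lies on the centre line of the jaws, within the pads' length; the fingertips stand 17 mm ahead of it and the grasp point (between the pads) lies 2 mm behind it; z points along the fingers, y is the line along which they close (so a half turn about z gives the same grasp; the last joint's range is limited). The gripper opens to 85 mm and grips with 20 to 120 N. Pads are 22 mm wide; open, the fingers measure 114 mm over their backs; the gripper's body (76 mm by 85 mm) begins 54 mm behind the grasp point. The pads swing forward as they close: fully open they stand 13 mm farther back than shut.
Start: joints at [-1.209, 0.3, 1.521, -0, 1.321, -0.067], TCP at [0.229, -0.5, 0.248] pointing down, gripper open.
Joint ranges: [-3.03, 3.03], [-0.79, 2.21], [0.23, 2.52], [-1.04, 4.18], [0, 3.07], [-2.55, 2.55]. Speed limits (rad/s): [2.22, 2.22, 2.57, 3.14, 3.14, 3.14].

## Interface

Orientations are given as a unit quaternion [w, x, y, z].
In Python, from workcell import observe, grab_frame, camera_model, finish_job gives the robot as it stands. The module is installed in compiled form; this text tells all that it offers.
- The arm moves only by the shell command python3 -m creep 'ROWS' [OPENING]. ROWS is JSON, a list that holds one entry, the list of rows, each a list of 4 numbers: the shift along the tool's x, y, z in mm, then the turn about the tool's z in rad. In form: [[[x, y, z, yaw], ...]]. A call has 1 to 5 rows; each row shifts and turns the commanded pose from where the row before left it, along the tool's axes as they then stand; what a row does not reach is not made up. A row lasts 1/10 s, in which the tool goes at most 50 mm and 8.59 degrees, less where a joint would pass 70% of its speed; a pose out of reach is approached as far as the arm can. A call with a gripper value outside its range is refused whole. OPENING is the finger opening in mm, from 0 to 85.4, set as the call begins (- or left out, the last holds). The fingers move at their own pace and stop on an object; the grip force is fixed at half the most. Time passes only in rows, so rows that do not move let the fingers close. It gives the time, the measured TCP pose, the force, the opening and the grip force at its end, in the units of the state.
- observe(): the state, without advancing time (a new reading comes with each control period).
- grab_frame(name): name is "side" or "top"; returns (picture, depth): 420x560x3 uint8, blue, green, red; 420x560 float32, m along the optical axis (not along the pixel's ray), 0 where there is no reading.
- camera_model(name): a dict with "intrinsics" (3x3 intrinsics, pixels), "k1" (the pictures are not rectified: a ray, as slopes to the right and down, at radius r is drawn at 1 + k1 r^2 times it, then the intrinsics apply), "R" (3x3) and "t" (3): a world point X has camera coordinates R X + t. Camera axes: x right, y down, z forward; pixel columns grow to the right and rows downward; lengths in m; the calibration is good to about 2 mm. A picture is of the moment at which its call begins. camera_model takes no time and is no camera call.
- finish_job(): hands the job in; it is judged then, once.
The state is a dict: "time_s": time; "q": joint angles; "qd": joint speeds; "joint_efforts": joint torques, N m; "tcp_pos": TCP position; "eef_rot": TCP orientation; "wrist_force": force on the tool from outside, world axes, zero at the start; "ft_torque": the same for the moment, N m; "gripper_width": opening from 0.0 (shut) to 1.0 (fully open); "finger_force": force on a finger pad.
Only numpy, scipy, OpenCV 4.12 (cv2) and the standard library are available. Lean on these libraries where they do the work, as an engineer would, in place of code of your own. Each camera call takes 0.05 s, during which the arm holds its last target. There are 200 camera calls.

## Working session

There is one attempt and no reset: what is moved stays moved. The work goes in short steps, Python scripts to look and compute and a shell command to move; the robot and the scene stay as the last step left them, time stands still between calls to the robot, and variables do not carry over. Pictures are saved under pics/ and viewed, at most 10 in all, crops included, and the job is handed in when it is done.

```bash
mkdir -p pics; cat > h.py <<'E'
import numpy as np, cv2
from workcell import observe, grab_frame, camera_model, finish_job
def cloud(name,d):
    m=camera_model(name);K=np.array(m["intrinsics"]);k1=m["k1"];R=np.array(m["R"]);t=np.array(m["t"])
    v,u=np.mgrid[0:d.shape[0],0:d.shape[1]]
    xd=(u-K[0,2])/K[0,0];yd=(v-K[1,2])/K[1,1]
    x,y=xd.copy(),yd.copy()
    for _ in range(10):
        s=1+k1*(x*x+y*y);x=xd/s;y=yd/s
    P=np.stack([x*d,y*d,d],-1)
    W=(P-t)@R
    W[d<=0]=np.nan
    return W
def proj(name,X):
    m=camera_model(name);K=np.array(m["intrinsics"]);c=np.array(m["R"])@np.array(X)+np.array(m["t"])
    x,y=c[:2]/c[2];s=1+m["k1"]*(x*x+y*y);return K[0,0]*x*s+K[0,2],K[1,1]*y*s+K[1,2]
def look(n):
    o={}
    for c in("side","top"):
        im,d=grab_frame(c);cv2.imwrite(f"pics/{n}_{c}.png",im);np.savez(f"{n}_{c}.npz",im=im,d=d,W=cloud(c,d))
E
python3 - <<'E'
from h import *
s=observe();print(s)
look("a")
for c in("side","top"):
    m=camera_model(c);print(c,m,-np.array(m["R"]).T@np.array(m["t"]))
E
```

```text
{'time_s': 0.0, 'q': array([-1.20860777e+00,  3.00491488e-01,  1.52165951e+00,  4.05333915e-06,
        1.32069750e+00, -6.65986143e-02]), 'qd': array([ 3.07357840e-04, -1.11367119e-03, -9.00347314e-04,  3.07935356e-05,
       -8.56360275e-04,  2.14427988e-04]), 'joint_efforts': array([ 4.01860389e-04, -5.43504417e+01, -3.61787081e+01,  6.40669487e-05,
        4.04471008e-03,  1.72845921e-05]), 'tcp_pos': array([ 0.22858532, -0.49998252,  0.24767694]), 'eef_rot': array([-6.21368051e-04,  9.77105506e-01,  2.12754403e-01, -9.05246895e-05]), 'wrist_force': array([-0.60335189,  0.20251653, -0.20657456]), 'ft_torque': array([ 0.01817824, -0.00488949, -0.00974319]), 'finger_force': 0.0, 'gripper_width': 1.0027979340576616}
side {'intrinsics': array([[481.04794555,   0.        , 284.73452958],
       [  0.        , 481.04794555, 208.84092271],
       [  0.        ,   0.        ,   1.        ]]), 'k1': -0.14582151629507784, 'R': array([[ 0.99953753, -0.01681791, -0.02533557],
       [-0.03029077, -0.47710628, -0.87832344],
       [ 0.0026838 ,  0.87868467, -0.47739506]]), 't': array([-0.50964938,  0.12525671,  1.44469005])} [ 0.50933054 -1.21823748  0.78679153]
top {'intrinsics': array([[383.88730495,   0.        , 276.78293138],
       [  0.        , 383.88730495, 208.57255739],
       [  0.        ,   0.        ,   1.        ]]), 'k1': -0.06602583092615008, 'R': array([[ 0.01851533, -0.99965454,  0.01865414],
       [-0.98716132, -0.02123806, -0.15830817],
       [ 0.15864966, -0.01548352, -0.98721353]]), 't': array([0.00649757, 0.52533435, 0.88794285])} [0.37759761 0.03140088 0.9596327 ]
```

View pics/a_side.png

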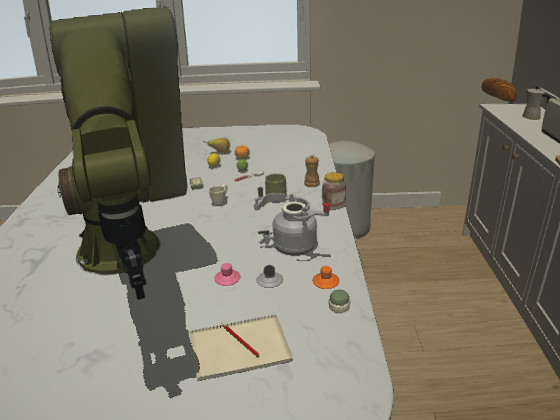

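View pics/a_top.png

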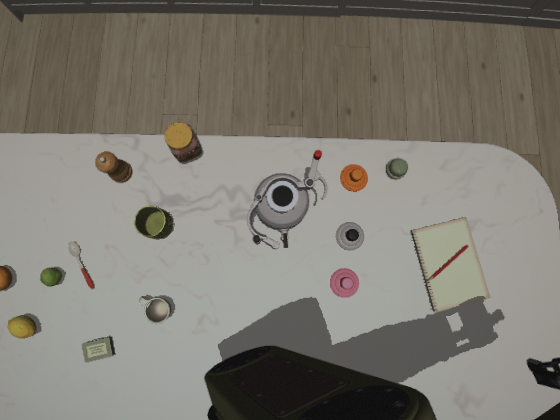

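The side view shows the keg at about (295,230) and the grey lid at (270,277). In the top view the gasket is at (283,196), the lid at (350,235), the red lever knob at (317,155) and the ring knob near (257,240). The next step is measuring these.

```bash
python3 - <<'E'
from h import *
D=np.load("a_top.npz");im,W=D["im"].astype(int),D["W"]
c=cv2.resize(D["im"][130:265,225:375],None,fx=5,fy=5,interpolation=cv2.INTER_CUBIC);cv2.imwrite("pics/crop1.png",c[:600])
S=np.load("a_side.npz");
c=cv2.resize(S["im"][185:300,235:365],None,fx=5,fy=5,interpolation=cv2.INTER_CUBIC);cv2.imwrite("pics/crop2.png",c)
def st(n,m,W):
    p=W[m];p=p[~np.isnan(p[:,0])];print(n,len(p),p.mean(0).round(4),np.median(p,0).round(4),p.min(0).round(4),p.max(0).round(4))
for nm in("top","side"):
    D=np.load(f"a_{nm}.npz");im,W=D["im"].astype(int),D["W"]
    b,g,r=im[...,0],im[...,1],im[...,2];v,u=np.mgrid[0:420,0:560]
    box=(u>235)&(u<375)&(v>130)&(v<265) if nm=="top" else (u>235)&(u<345)&(v>180)&(v<300)
    st(nm+" red",box&(r>100)&(g<60)&(b<60),W)
    st(nm+" white",box&(im.min(-1)>190)&(W[...,2]>.115)&(W[...,2]<.14),W)
    dark=box&(im.max(-1)<60)&(W[...,2]>.015)
    n,l=cv2.connectedComponents(dark.astype(np.uint8))
    for i in range(1,n):
        if (l==i).sum()>6: st(nm+f" dark{i} {u[l==i].mean():.0f},{v[l==i].mean():.0f}",l==i,W)
E
```

```text
top red 41 [ 0.6228 -0.0888  0.1399] [ 0.6242 -0.067   0.1718] [ 0.6042 -0.1862  0.0123] [ 0.6309 -0.0602  0.1761]<stdin>:7: RuntimeWarning: Mean of empty slice.
  ret = um.true_divide(
  return _methods._mean(a, axis=axis, dtype=dtype,
Traceback (most recent call last):
ValueError: zero-size array to reduction operation minimum which has no identity
```

View pics/crop1.png

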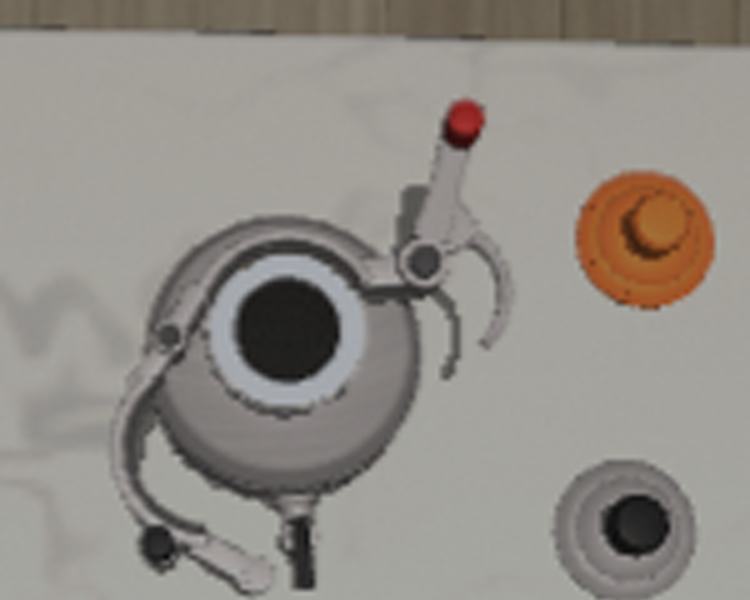

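View pics/crop2.png

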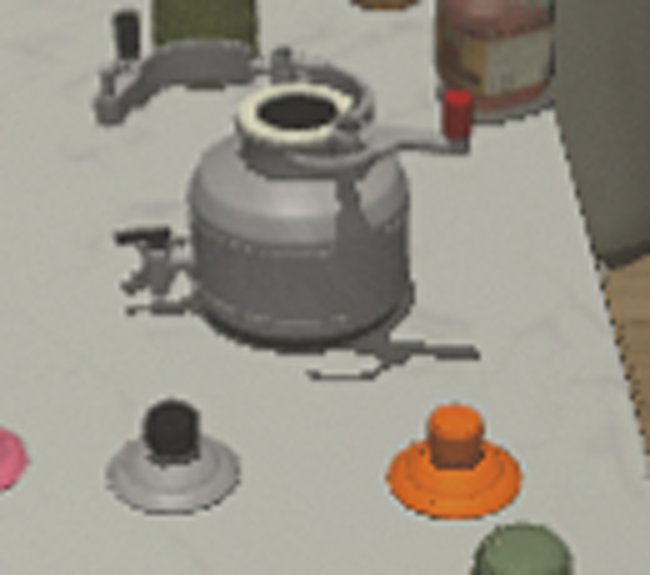

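The crops show the gasket, hinge, ring knob (157,545), lever pivot (425,262), red knob (463,125), and lid knob (637,523) clearly. I'll fit them next.

```bash
cat >> h.py <<'E'
from scipy.optimize import least_squares
def circ(p,r=None):
    f=lambda x:np.hypot(p[:,0]-x[0],p[:,1]-x[1])-(x[2] if r is None else r)
    return least_squares(f,[*np.median(p[:,:2],0),.03],loss="soft_l1",f_scale=.001).x
def pts(W,m):
    p=W[m];return p[~np.isnan(p[:,0])]
E
python3 - <<'E'
from h import *
def st(n,p):
    if len(p)>3: print(n,len(p),"med",np.median(p,0).round(4),"min",p.min(0).round(4),"max",p.max(0).round(4))
for nm in("top","side"):
    D=np.load(f"a_{nm}.npz");im,W=D["im"].astype(int),D["W"]
    b,g,r=im[...,0],im[...,1],im[...,2];v,u=np.mgrid[0:420,0:560]
    X,Y,Z=W[...,0],W[...,1],W[...,2]
    box=(X>.33)&(X<.66)&(abs(Y)<.3)
    st(nm+" red",pts(W,box&(r>90)&(g<60)&(b<60)&(Z>.145)&(Z<.18)))
    st(nm+" redtop",pts(W,box&(r>90)&(g<60)&(b<60)&(Z>.169)&(Z<.18)))
    wm=box&(im.min(-1)>140)&(Z>.118)&(Z<.132)
    if nm=="top": wm&=(b>r)
    p=pts(W,wm&(X>.4)&(X<.6)&(abs(Y)<.1)); st(nm+" gasket",p); print(circ(p),"mean",p.mean(0),p[:,:2].min(0)/2+p[:,:2].max(0)/2)
    dark=box&(im.max(-1)<75)&(Z>.015)
    n,l=cv2.connectedComponents(dark.astype(np.uint8))
    for i in range(1,n):
        if (l==i).sum()>6: st(nm+f" dark{i} {u[l==i].mean():.0f},{v[l==i].mean():.0f}",pts(W,l==i))
    p=pts(W,box&(Z>.003)&(Z<.012)&(X>.4)&(X<.5)&(Y<-.09)&(Y>-.2)&(abs(r-b)<25)); st(nm+" lidflange",p)
    if len(p)>9: print(circ(p,.034))
E
```

```text
top red 33 med [ 0.6248 -0.0665  0.1719] min [ 0.6196 -0.0734  0.1693] max [ 0.6309 -0.0602  0.1761]
top redtop 33 med [ 0.6248 -0.0665  0.1719] min [ 0.6196 -0.0734  0.1693] max [ 0.6309 -0.0602  0.1761]
top gasket 341 med [0.54   0.0056 0.1258] min [ 0.5084 -0.0259  0.1218] max [0.5746 0.0407 0.1292]
[0.54116027 0.00770851 0.02953715] mean [0.54061595 0.00701328 0.12569058] [0.54149102 0.00736645]
top dark5 186,156 152 med [0.6489 0.2411 0.0475] min [0.6437 0.2198 0.0163] max [0.6599 0.2707 0.0759]
top dark6 316,157 18 med [ 0.6199 -0.0645  0.1598] min [ 0.6186 -0.0712  0.1449] max [ 0.6244 -0.0584  0.1704]
top dark7 393,170 61 med [ 0.6287 -0.2712  0.0304] min [ 0.6178 -0.2991  0.0196] max [ 0.658  -0.2648  0.0402]
top dark10 352,178 8 med [ 0.6074 -0.1701  0.029 ] min [ 0.6039 -0.1752  0.0237] max [ 0.6124 -0.1665  0.0347]
top dark11 289,184 114 med [ 0.5689 -0.0088  0.1261] min [ 0.5552 -0.0553  0.0757] max [0.5806 0.0409 0.1421]
top dark12 310,182 28 med [ 0.5675 -0.051   0.1498] min [ 0.5614 -0.0565  0.1471] max [ 0.5721 -0.0455  0.1531]
top dark13 282,196 327 med [0.5418 0.00
[... 1754 characters left out ...]
 0.0613 0.1701]
side dark5 284,191 9 med [0.5133 0.2928 0.0368] min [0.5061 0.2839 0.0258] max [0.5168 0.2993 0.0426]
side dark7 324,196 17 med [0.6489 0.2355 0.039 ] min [0.6459 0.2257 0.0321] max [0.6551 0.2471 0.0554]
side dark11 294,207 79 med [0.54   0.0047 0.1271] min [ 0.5196 -0.0211  0.1237] max [0.5606 0.0271 0.1375]
side dark16 264,232 21 med [ 0.4532 -0.0079  0.0541] min [ 0.4353 -0.0125  0.0446] max [ 0.4619 -0.0027  0.0587]
side dark19 269,271 97 med [ 0.4661 -0.178   0.0373] min [ 0.4524 -0.186   0.0156] max [ 0.4789 -0.161   0.0455]
side lidflange 214 med [ 0.4598 -0.1815  0.0071] min [ 0.4023 -0.1998  0.003 ] max [ 0.5    -0.0906  0.0119]
[ 0.46343465 -0.16040892  0.03      ]
```

```bash
cat >> h.py <<'E'
def yaw(s):
    w,x,y,z=s["eef_rot"];return 2*np.arctan2(y,x) if abs(x)>1e-6 else np.pi
def to(tgt,s=None):
    s=s or observe();a=yaw(s);a=(a+np.pi)%(2*np.pi)-np.pi;d=(np.array(tgt)-s["tcp_pos"])*1000
    print("t",round(s["time_s"],2),"tcp",s["tcp_pos"].round(4),"yaw",round(a,3),"F",np.round(s["wrist_force"],1),"tool shift mm",np.round([d[0]*np.cos(a)+d[1]*np.sin(a),d[0]*np.sin(a)-d[1]*np.cos(a),-d[2]],1))
E
python3 -m creep '[[[0,0,0,0.104],[0,0,0,0.104],[0,0,0,0.104],[27,-30,13,0],[27,-30,13,0]]]' 70
python3 -m creep '[[[27,-30,13,0],[27,-30,13,0],[27,-30,13,0],[27,-30,13,0],[27,-30,13,0]]]'
python3 -m creep '[[[27,-30,13,0],[27,-30,13,0],[0,0,0,0],[0,0,0,0]]]'
python3 - <<'E'
from h import *
for nm in("top","side"):
    D=np.load(f"a_{nm}.npz");im,W=D["im"].astype(int),D["W"];X,Y,Z=W[...,0],W[...,1],W[...,2]
    p=pts(W,(im.max(-1)<90)&(Z>.038)&(Z<.047)&(X>.44)&(X<.49)&(Y<-.14)&(Y>-.2));print(nm,len(p),p.mean(0),(p.min(0)+p.max(0))/2)
to([.4665,-.168,.037])
E
```

```text
time_s: 0.6
tcp_pos: [0.2754, -0.4336, 0.2216]
eef_rot: [-0.0, 0.998, 0.057, -0.0]
wrist_force: [0.7, -0.4, -0.3]
gripper_width: 0.818
finger_force: 0.0
time_s: 1.1
tcp_pos: [0.3925, -0.2681, 0.1567]
eef_rot: [-0.0, 0.998, 0.058, -0.0]
wrist_force: [0.6, -0.3, 0.1]
gripper_width: 0.819
finger_force: 0.0
time_s: 1.5
tcp_pos: [0.4386, -0.2031, 0.1309]
eef_rot: [-0.0, 0.998, 0.059, -0.0]
wrist_force: [0.2, -0.9, -0.4]
gripper_width: 0.82
finger_force: 0.0
top 88 [ 0.46677758 -0.16745732  0.04057463] [ 0.46709257 -0.16738809  0.04116174]
side 49 [ 0.46624254 -0.17373426  0.04164252] [ 0.46498397 -0.1715659   0.04174449]
t 1.5 tcp [ 0.4386 -0.2031  0.1309] yaw 0.119 F [ 0.2 -0.9 -0.4] tool shift mm [ 31.8 -31.6  93.9]
```

```bash
python3 -m creep '[[[32,-31,0,0],[0,0,30,0],[0,0,30,0],[0,0,23,0],[0,0,10,0]]]'
python3 -m creep '[[[0,0,0,0],[0,0,0,0]]]'
python3 -m creep '[[[0,0,0,0],[0,0,0,0],[0,0,0,0],[0,0,0,0],[0,0,0,0]]]' 20
python3 -m creep '[[[0,0,0,0],[0,0,0,0],[0,0,0,0]]]'
python3 -c "
from h import *
to([.4667,-.169,.037])"
```

```text
time_s: 2.0
tcp_pos: [0.4656, -0.1699, 0.0368]
eef_rot: [-0.001, 0.998, 0.058, -0.001]
wrist_force: [1.0, -1.2, 0.4]
gripper_width: 0.823
finger_force: 0.0
time_s: 2.2
tcp_pos: [0.4671, -0.1699, 0.0393]
eef_rot: [0.0, 0.998, 0.058, 0.001]
wrist_force: [0.9, 0.3, -0.5]
gripper_width: 0.821
finger_force: 0.0
time_s: 2.7
tcp_pos: [0.4671, -0.1694, 0.0393]
eef_rot: [0.0, 0.998, 0.058, 0.001]
wrist_force: [-3.3, 1.1, 10.2]
gripper_width: 0.331
finger_force: 58.5
time_s: 3.0
tcp_pos: [0.4671, -0.1694, 0.0393]
eef_rot: [0.0, 0.998, 0.058, 0.0]
wrist_force: [-3.2, 0.7, 9.4]
gripper_width: 0.327
finger_force: 58.5
t 3.0 tcp [ 0.4671 -0.1694  0.0393] yaw 0.117 F [-3.2  0.7  9.4] tool shift mm [-0.3 -0.4  2.3]
```

```bash
python3 -m creep '[[[0,0,-10,0],[0,0,-30,0],[0,0,-40,0],[0,0,-40,0],[0,0,-40,0]]]'
python3 -m creep '[[[0,0,-40,0],[8,-20,0,0],[16,-36,0,0],[16,-36,0,0],[16,-36,0,0]]]'
python3 -m creep '[[[14,-26,0,0],[8,-12,0,0],[0,0,0,0],[0,0,0,0],[0,0,0,0]]]'
python3 -c "
from h import *
look('b')
to([.5261,.005,.24])
D=np.load('b_side.npz');cv2.imwrite('pics/b1.png',cv2.resize(D['im'][120:290,210:370],None,fx=3.5,fy=3.5,interpolation=2))"
```

```text
time_s: 3.5
tcp_pos: [0.4662, -0.1689, 0.2003]
eef_rot: [-0.0, 0.998, 0.058, -0.0]
wrist_force: [1.4, 0.4, -3.6]
gripper_width: 0.327
finger_force: 59.7
time_s: 4.0
tcp_pos: [0.5073, -0.0341, 0.2387]
eef_rot: [-0.0, 0.998, 0.058, -0.0]
wrist_force: [0.1, 0.2, -3.5]
gripper_width: 0.331
finger_force: 60.1
time_s: 4.5
tcp_pos: [0.5245, 0.0038, 0.2383]
eef_rot: [0.0, 0.998, 0.058, -0.0]
wrist_force: [-0.2, -0.9, -2.9]
gripper_width: 0.328
finger_force: 60.1
t 4.6 tcp [0.5246 0.0038 0.2384] yaw 0.116 F [ 0.9 -0.9 -3.6] tool shift mm [ 1.6 -1.  -1.6]
```

View pics/b1.png

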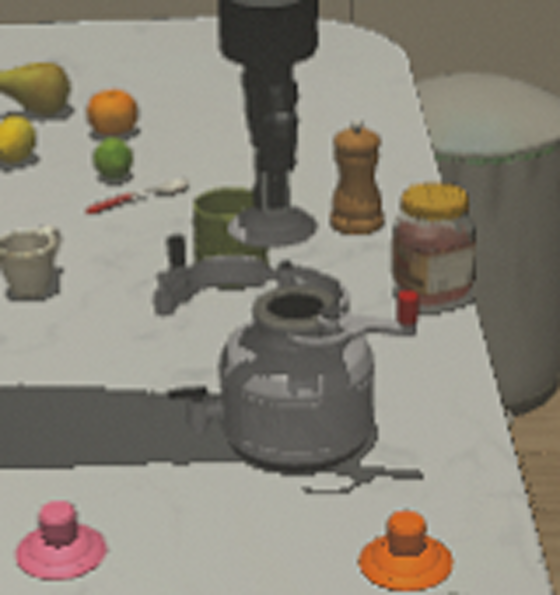

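The lid hangs level in the gripper above and in front of the neck, around (270,225) in the crop. I'll check where it sits in the hand.

```bash
python3 - <<'E'
from h import *
for nm in("side","top"):
    D=np.load(f"b_{nm}.npz");im,W=D["im"].astype(int),D["W"];X,Y,Z=W[...,0],W[...,1],W[...,2]
    p=pts(W,(Z>.193)&(Z<.216)&(np.hypot(X-.5246,Y-.0038)<.05)); print(nm,len(p),p.min(0),p.max(0),np.median(p,0))
    m=(Z>.12)&(Z<.1295)&(np.hypot(X-.541,Y-.0068)<.037)&(np.hypot(X-.541,Y-.0068)>.024);p=pts(W,m);print("gask",len(p),np.median(p,0))
    for lo in np.arange(.19,.216,.004):
        q=pts(W,(Z>lo)&(Z<lo+.004)&(np.hypot(X-.5246,Y-.0038)<.05))
        if len(q)>4:print(lo.round(3),len(q),q.min(0).round(4),q.max(0).round(4))
E
```

```text
side 213 [ 0.48763333 -0.03444575  0.19929888] [0.55794396 0.03175021 0.21574182] [ 0.52145961 -0.01439629  0.20834838]
gask 120 [ 0.53321762 -0.0015649   0.12719698]
0.198 14 [ 0.4876 -0.0334  0.1993] [ 0.5546 -0.004   0.2019]
0.202 51 [ 0.4877 -0.0344  0.202 ] [0.5579 0.0318 0.2059]
0.206 74 [ 0.4878 -0.0312  0.206 ] [0.5551 0.0215 0.21  ]
0.21 53 [ 0.4992 -0.0255  0.21  ] [0.5471 0.0187 0.2139]
0.214 32 [ 0.5049 -0.0238  0.2142] [0.5387 0.0107 0.2172]
top 13 [ 0.51907467 -0.03095985  0.20003582] [0.5241995  0.03761358 0.20645809] [ 0.5219383  -0.02448805  0.20478323]
gask 0 [nan nan nan]
0.198 5 [ 0.5199 -0.031   0.2   ] [ 0.5242 -0.0288  0.2019]
0.202 7 [ 0.5191 -0.0266  0.2047] [0.5241 0.0376 0.206 ]
  return _methods._mean(a, axis=axis, dtype=dtype,
  ret = um.true_divide(
```

```bash
python3 -m creep '[[[2,-1,0,0],[0,0,20,0],[0,0,20,0],[0,0,15,0],[0,0,6,0]]]'
python3 -m creep '[[[0,0,2,0],[0,0,0,0],[0,0,0,0]]]'
python3 -m creep '[[[0,0,1,0],[0,0,0,0]]]'
python3 -m creep '[[[0,0,1,0],[0,0,0,0]]]'
```

```text
time_s: 5.1
tcp_pos: [0.5263, 0.0058, 0.1759]
eef_rot: [-0.0, 0.998, 0.058, -0.001]
wrist_force: [-0.5, 0.3, -3.9]
gripper_width: 0.326
finger_force: 60.1
time_s: 5.4
tcp_pos: [0.5271, 0.0059, 0.1761]
eef_rot: [0.0, 0.998, 0.058, 0.001]
wrist_force: [-0.2, 0.2, -3.6]
gripper_width: 0.327
finger_force: 60.1
time_s: 5.6
tcp_pos: [0.5268, 0.006, 0.1746]
eef_rot: [0.0, 0.998, 0.058, 0.0]
wrist_force: [-0.2, -0.4, -4.3]
gripper_width: 0.328
finger_force: 60.1
time_s: 5.8
tcp_pos: [0.5267, 0.006, 0.1732]
eef_rot: [-0.0, 0.998, 0.058, -0.0]
wrist_force: [-0.8, -0.5, -3.5]
gripper_width: 0.326
finger_force: 60.1
```

```bash
python3 -m creep '[[[0,0,3,0],[0,0,2,0],[0,0,0,0]]]'
for i in 1 2 3 4; do python3 -m creep '[[[0,0,1,0],[0,0,0,0]]]'; done | grep -E "tcp|wrist"
```

```text
time_s: 6.1
tcp_pos: [0.5266, 0.006, 0.1679]
eef_rot: [-0.0, 0.998, 0.058, -0.0]
wrist_force: [-0.4, 0.5, -4.2]
gripper_width: 0.326
finger_force: 60.1
tcp_pos: [0.5267, 0.006, 0.1672]
wrist_force: [-0.9, -0.5, -3.1]
tcp_pos: [0.5267, 0.006, 0.1662]
wrist_force: [0.2, 0.7, -2.8]
tcp_pos: [0.5269, 0.006, 0.1657]
wrist_force: [-0.1, 0.2, 2.2]
tcp_pos: [0.5273, 0.006, 0.1656]
wrist_force: [-2.7, -0.3, 9.2]
```

```bash
python3 -m creep '[[[0,0,-0.8,0],[2,0,0,0],[2,0,0,0],[2,0,0,0],[0,0,0,0]]]'
for i in 1 2 3 4; do python3 -m creep '[[[1,0,0,0],[0,0,0,0]]]'; done | grep -E "tcp|wrist"
```

```text
time_s: 7.4
tcp_pos: [0.5333, 0.0067, 0.1656]
eef_rot: [0.0, 0.998, 0.058, 0.001]
wrist_force: [-0.1, 0.2, 6.4]
gripper_width: 0.329
finger_force: 60.7
tcp_pos: [0.5342, 0.0068, 0.1656]
wrist_force: [-1.1, -0.9, 6.5]
tcp_pos: [0.5351, 0.0069, 0.1657]
wrist_force: [-1.0, -0.2, 5.1]
tcp_pos: [0.5361, 0.007, 0.1656]
wrist_force: [-0.5, -0.6, 5.8]
tcp_pos: [0.5371, 0.0071, 0.1656]
wrist_force: [-1.5, -0.3, 6.8]
```

```bash
for i in 1 2 3 4; do python3 -m creep '[[[1,0,0,0],[0,0,0,0]]]'; done | grep -E "tcp|wrist"
```

```text
tcp_pos: [0.538, 0.0071, 0.1656]
wrist_force: [-2.3, -0.5, 7.3]
tcp_pos: [0.5387, 0.0071, 0.1656]
wrist_force: [-6.5, -2.7, 8.5]
tcp_pos: [0.5392, 0.0071, 0.1656]
wrist_force: [-9.9, -3.3, 11.2]
tcp_pos: [0.5396, 0.0071, 0.1656]
wrist_force: [-16.3, -4.6, 16.1]
```

```bash
python3 -m creep '[[[-2,0,-0.8,0],[0,0,0,0]]]'
python3 -m creep '[[[0,0,0,0],[0,0,0,0],[0,0,0,0],[0,0,0,0]]]' 48
python3 -m creep '[[[0,0,-10,0],[0,0,-30,0],[0,0,-40,0],[-30,0,-20,0],[-40,0,0,0]]]'
python3 -m creep '[[[-40,0,0,0],[-40,0,0,0],[0,0,0,0],[0,0,0,0],[0,0,0,0]]]' 0
python3 - <<'E'
from h import *
look('c')
to([.43,.1,.165])
for nm in("side","top"):
    D=np.load(f"c_{nm}.npz");im,W=D["im"].astype(int),D["W"];X,Y,Z=W[...,0],W[...,1],W[...,2]
    near=np.hypot(X-.54,Y-.007)<.045
    p=pts(W,near&(im.max(-1)<90)&(Z>.162)&(Z<.178)); print(nm,len(p),np.median(p,0).round(4),((p.min(0)+p.max(0))/2).round(4))
    p=pts(W,(im.max(-1)<75)&(Z>.135)&(Z<.175)&(np.hypot(X-.442,Y-.06)<.03)); print("ringknob",len(p),p.min(0).round(4),p.max(0).round(4))
D=np.load('c_top.npz');cv2.imwrite('pics/c1.png',cv2.resize(D['im'][130:265,225:375],None,fx=4.4,fy=4.4,interpolation=2))
E
```

```text
time_s: 9.2
tcp_pos: [0.5384, 0.0071, 0.1657]
eef_rot: [0.0, 0.998, 0.058, -0.0]
wrist_force: [-4.6, -3.7, 1.1]
gripper_width: 0.326
finger_force: 60.6
time_s: 9.6
tcp_pos: [0.5387, 0.0075, 0.1659]
eef_rot: [-0.0, 0.998, 0.058, 0.0]
wrist_force: [0.6, -0.7, 0.9]
gripper_width: 0.559
finger_force: 0.0
time_s: 10.1
tcp_pos: [0.4696, -0.0008, 0.2691]
eef_rot: [0.0, 0.998, 0.059, 0.003]
wrist_force: [0.4, -0.1, -1.1]
gripper_width: 0.561
finger_force: 0.0
time_s: 10.6
tcp_pos: [0.3904, -0.0101, 0.2664]
eef_rot: [0.0, 0.998, 0.058, 0.0]
wrist_force: [0.9, -0.0, -0.5]
gripper_width: 0.002
finger_force: 0.0
t 10.7 tcp [ 0.3903 -0.01    0.2659] yaw 0.117 F [-0.1  0.2  0.3] tool shift mm [  52.3 -104.6  100.9]
side 45 [ 0.5373 -0.0016  0.1677] [0.5362 0.0028 0.1678]
ringknob 36 [0.4361 0.0489 0.1399] [0.4478 0.0619 0.1689]
top 138 [0.5365 0.0085 0.1663] [0.5371 0.0074 0.166 ]
ringknob 20 [0.4356 0.0608 0.1481] [0.4491 0.067  0.1674]
```

View pics/c1.png

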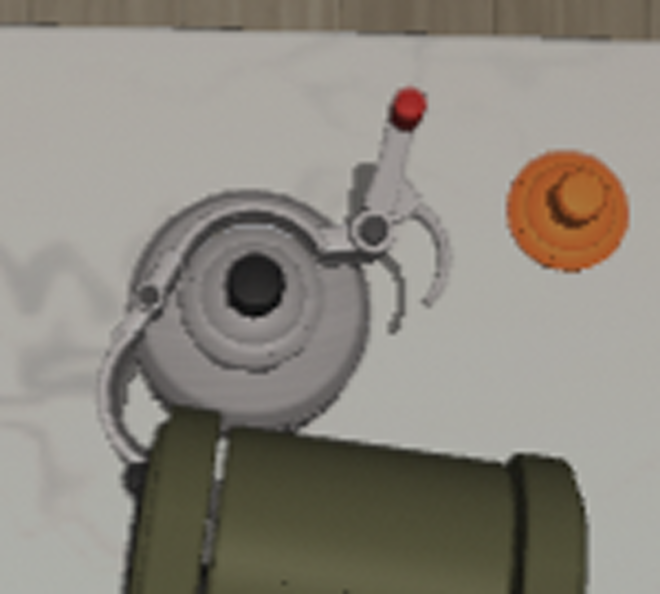

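Seen from above, the lid sits 4.5 mm in front of the axis, flat under the fixed lip, and the ring is untouched. Next I check the shut fingertips' real height and size.

```bash
python3 - <<'E'
from h import *
D=np.load("c_side.npz");W=D["W"];X,Y,Z=W[...,0],W[...,1],W[...,2]
for lo in np.arange(.225,.33,.006):
    p=pts(W,(Z>lo)&(Z<lo+.006)&(np.hypot(X-.39,Y+.01)<.06))
    if len(p)>1: print(lo.round(3),len(p),p.min(0).round(4),p.max(0).round(4))
s=observe();print(s["q"].round(3));to([.39,.1,.3])
E
```

```text
0.249 9 [ 0.3797 -0.0187  0.2503] [ 0.3992 -0.0113  0.2546]
0.255 14 [ 0.3782 -0.026   0.2569] [ 0.3997 -0.0105  0.2606]
0.261 18 [ 0.378  -0.0257  0.2619] [ 0.3974 -0.0141  0.2668]
0.267 16 [ 0.3783 -0.0236  0.2672] [ 0.3977 -0.0118  0.2727]
0.273 16 [ 0.379  -0.0239  0.2733] [ 0.3982 -0.0148  0.2787]
0.279 14 [ 0.3794 -0.027   0.2802] [ 0.3985 -0.015   0.2849]
0.285 12 [ 0.3798 -0.0244  0.2852] [ 0.3989 -0.0166  0.2886]
0.291 4 [ 0.3739 -0.0372  0.2923] [ 0.3945 -0.0021  0.2967]
0.297 17 [ 0.3757 -0.0431  0.297 ] [ 0.4037 -0.0228  0.3028]
0.303 10 [ 0.3766 -0.0507  0.3033] [ 0.4039 -0.0231  0.3087]
0.309 15 [ 0.3745 -0.0567  0.3092] [ 0.4035 -0.0233  0.3148]
0.315 19 [ 0.375  -0.0619  0.315 ] [ 0.4043 -0.0265  0.3209]
0.321 18 [ 0.3731 -0.0687  0.3213] [ 0.4049 -0.0212  0.3267]
0.327 17 [ 0.373  -0.0686  0.3273] [ 0.4047 -0.021   0.3327]
[-0.12  -0.082  1.903  0.     1.321  1.334]
t 10.7 tcp [ 0.3903 -0.01    0.2659] yaw 0.117 F [-0.1  0.2  0.3] tool shift mm [  12.6 -109.3  -34.1]
```

```bash
python3 -m creep '[[[0,0,0,0.117],[17,-35,5,0],[17,-35,5,0],[17,-35,5,0],[0,0,0,0]]]'
python3 -m creep '[[[0,0,40,0],[0,0,40,0],[0,0,8,0],[0,0,0,0],[0,0,0,0]]]'
python3 -c "
from h import *
to([.442,.0825,.163])"
```

```text
time_s: 11.2
tcp_pos: [0.4418, 0.0979, 0.2496]
eef_rot: [-0.0, 1.0, 0.002, -0.001]
wrist_force: [0.1, 0.7, 0.2]
gripper_width: -0.004
finger_force: 0.0
time_s: 11.7
tcp_pos: [0.4416, 0.0948, 0.1645]
eef_rot: [-0.0, 1.0, -0.0, 0.001]
wrist_force: [0.0, -0.3, 0.4]
gripper_width: 0.0
finger_force: 0.0
t 11.7 tcp [0.4416 0.0948 0.1645] yaw -0.0 F [ 0.  -0.3  0.4] tool shift mm [ 0.4 12.3  1.5]
```

```bash
cat >> h.py <<'E'
H=np.array([.5349,.0584])
def ring(phi,back=22):   # phi: world direction hinge->knob
    r=np.array([np.cos(phi),np.sin(phi)]);t=np.array([-r[1],r[0]])
    s=observe();p=s["tcp_pos"][:2];a=yaw(s)
    f=lambda ph:(lambda r,t:(p-H)@t+back)(np.array([np.cos(ph),np.sin(ph)]),np.array([-np.sin(ph),np.cos(ph)]))
    to([*(H+.092*r-back/1000*t),.163],s);print("turn",round(a-(phi-np.pi),3))
    w=np.asarray(s["wrist_force"])[:2];aa=a-np.pi/2;print("push",-(w@[np.cos(aa),np.sin(aa)]).round(2))
E
python3 -m creep '[[[0,6,1,0],[0,5,0,0],[0,2,0,0],[0,0,0,0]]]'
python3 -m creep '[[[-1.5,5,0,-0.05],[-2,9.3,0,-0.1],[-2,9.3,0,-0.1],[-2,9.3,0,-0.1],[0,0,0,0]]]'
python3 -c "
from h import *
ring(np.pi+.35)"
```

```text
time_s: 12.1
tcp_pos: [0.4408, 0.0815, 0.1623]
eef_rot: [-0.0, 1.0, -0.0, 0.0]
wrist_force: [-0.4, 0.5, 0.2]
gripper_width: -0.005
finger_force: 0.0
time_s: 12.6
tcp_pos: [0.4375, 0.0479, 0.162]
eef_rot: [0.0, 0.985, 0.174, 0.0]
wrist_force: [-0.5, 0.2, -0.2]
gripper_width: -0.002
finger_force: 0.0
t 12.6 tcp [0.4375 0.0479 0.162 ] yaw 0.351 F [-0.5  0.2 -0.2] tool shift mm [ 3.1  1.6 -1. ]
turn 0.001
push 0.39
```

```bash
python3 -m creep '[[[0,10,0,-0.1],[-1.2,9.4,0,-0.1],[-1.5,9.4,0,-0.1],[-1.5,9.4,0,-0.1],[0,0,0,0]]]'
python3 -c "
from h import *
ring(np.pi+.75)"
```

```text
time_s: 13.1
tcp_pos: [0.4523, 0.0127, 0.1619]
eef_rot: [0.0, 0.931, 0.365, 0.0]
wrist_force: [-0.4, 1.1, 0.4]
gripper_width: -0.005
finger_force: 0.0
t 13.1 tcp [0.4523 0.0127 0.1619] yaw 0.748 F [-0.4  1.1  0.4] tool shift mm [-0.4  0.9 -1.1]
turn -0.002
push 1.04
```

```bash
python3 -m creep '[[[-1.7,10,0,-0.1],[-1.7,9.4,0,-0.1],[0,0,0,0]]]'
python3 -m creep '[[[-1.7,9.4,0,-0.1],[-0.8,4.7,0,-0.05],[0,0,0,0]]]'
python3 -c "
from h import *
ring(np.pi+1.10)"
```

```text
time_s: 13.4
tcp_pos: [0.4637, -0.003, 0.1619]
eef_rot: [0.0, 0.89, 0.456, 0.0]
wrist_force: [0.0, 0.7, -0.4]
gripper_width: -0.001
finger_force: 0.0
time_s: 13.7
tcp_pos: [0.4738, -0.0125, 0.1618]
eef_rot: [-0.0, 0.854, 0.521, 0.0]
wrist_force: [0.2, 0.0, -0.9]
gripper_width: -0.0
finger_force: 0.0
t 13.7 tcp [ 0.4738 -0.0125  0.1618] yaw 1.095 F [ 0.2  0.  -0.9] tool shift mm [-1.1  0.3 -1.2]
turn -0.005
push -0.16
```

```bash
for i in 1 2 3 4 5; do python3 -m creep '[[[-0.5,2,0,-0.02],[0,0,0,0]]]' >/dev/null; python3 -c "
from h import *
ring(np.pi+1.238)"; done
```

```text
t 13.9 tcp [ 0.4753 -0.0139  0.1619] yaw 1.118 F [-0.6  0.1 -0.3] tool shift mm [-2.8 11.2 -1.1]
turn -0.12
push 0.6
t 14.1 tcp [ 0.477  -0.0155  0.1619] yaw 1.14 F [-0.3  0.6  0.2] tool shift mm [-2.3  8.8 -1.1]
turn -0.098
push 0.49
t 14.3 tcp [ 0.4787 -0.017   0.1619] yaw 1.16 F [-1.  0.  0.] tool shift mm [-1.9  6.7 -1.1]
turn -0.078
push 0.94
t 14.5 tcp [ 0.4802 -0.0181  0.1619] yaw 1.181 F [-1.7  2.8  0.5] tool shift mm [-1.5  4.8 -1.1]
turn -0.057
push 2.67
t 14.7 tcp [ 0.4816 -0.0192  0.1619] yaw 1.201 F [-5.3  3.8  2.7] tool shift mm [-1.2  3.1 -1.1]
turn -0.037
push 6.34
```

```bash
python3 -m creep '[[[0,0.6,0,0],[0,0,0,0]]]' >/dev/null; python3 -m creep '[[[0,0,0,0],[0,0,0,0]]]' | grep wrist; python3 -c "
from h import *
ring(np.pi+1.238)"
```

```text
wrist_force: [-7.6, 5.1, 4.5]
t 15.1 tcp [ 0.4819 -0.0192  0.1619] yaw 1.2 F [-7.6  5.1  4.5] tool shift mm [-1.2  2.8 -1.1]
turn -0.038
push 8.98
```

```bash
cat >> h.py <<'E'
P=np.array([.568,-.052])
def lever(phi,z=.170,back=18.5):  # phi world handle direction; trailing side ccw
    r=np.array([np.cos(phi),np.sin(phi)]);t=np.array([r[1],-r[0]])
    s=observe();a=yaw(s);to([*(P+.06*r-back/1000*t),z],s);ya=phi-np.pi/2+np.pi
    print("lever",round(.087+.118-phi,3),"turn",round((a-ya+np.pi)%(2*np.pi)-np.pi,3))
    w=np.asarray(s["wrist_force"])[:2];x=-np.array([np.cos(a),np.sin(a)]);print("push",-(w@x).round(2))
E
python3 -m creep '[[[0,-4,0,0],[0,-10,0,0],[0,0,-40,0],[0,0,-40,0],[0,0,0,-0.094]]]'
python3 -m creep '[[[0,0,0,0],[0,0,0,0]]]'
python3 -c "
from h import *
look('d')
for nm in('side','top'):
    D=np.load(f'd_{nm}.npz');im,W=D['im'].astype(int),D['W'];X,Y,Z=W[...,0],W[...,1],W[...,2];b,g,r=im[...,0],im[...,1],im[...,2]
    p=pts(W,(r>90)&(g<60)&(b<60)&(Z>.15)&(Z<.18)&(X>.55)&(X<.7)); print(nm,len(p),p.min(0).round(4) if len(p) else 0,p.max(0).round(4) if len(p) else 0)
    k=(im.max(-1)<75)&(Z>.138)&(Z<.172)&(np.hypot(X-.504,Y+.028)<.03);p=pts(W,k); print('rk',len(p),p.min(0).round(4) if len(p) else 0,p.max(0).round(4) if len(p) else 0)
lever(-.276,.24,30)
D=np.load('d_side.npz');cv2.imwrite('pics/d1.png',cv2.resize(D['im'][150:270,230:370],None,fx=5,fy=5,interpolation=2))"
```

```text
time_s: 15.6
tcp_pos: [0.4705, -0.0146, 0.2468]
eef_rot: [0.003, 0.798, 0.603, 0.003]
wrist_force: [-0.9, 0.6, -0.9]
gripper_width: 0.004
finger_force: 0.0
time_s: 15.8
tcp_pos: [0.4688, -0.0144, 0.2412]
eef_rot: [-0.0, 0.799, 0.602, -0.0]
wrist_force: [0.5, 0.5, -0.9]
gripper_width: 0.005
finger_force: 0.0
side 43 [ 0.6192 -0.0766  0.1509] [ 0.631  -0.0636  0.1752]
rk 51 [ 0.4919 -0.0378  0.1418] [ 0.5142 -0.0021  0.1698]
top 33 [ 0.6195 -0.0715  0.1684] [ 0.6308 -0.0603  0.1765]
rk 0 0 0
t 15.9 tcp [ 0.4689 -0.0145  0.241 ] yaw 1.292 F [-1.2 -0.1 -0.3] tool shift mm [ 21.4 165.5   1. ]
lever 0.481 turn -0.003
push -0.46
```

View pics/d1.png

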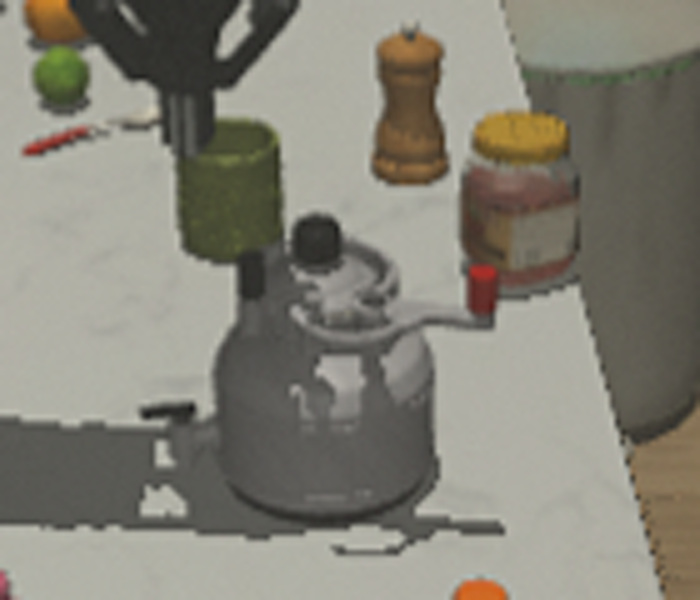

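The ring is closed, with its knob at (250,275) and the lid in place. Moving on to the lever.

```bash
python3 -m creep '[[[3,25,0,0],[6,45,0,0],[6,45,0,0],[6,40,0,0],[0,10,0,0]]]'
python3 -m creep '[[[0,0,0,0],[0,0,0,0]]]'
python3 -c "
from h import *
lever(-.276,.17,30)"
```

```text
time_s: 16.4
tcp_pos: [0.636, -0.0398, 0.2394]
eef_rot: [-0.001, 0.798, 0.602, -0.001]
wrist_force: [-0.3, 0.0, -0.3]
gripper_width: -0.003
finger_force: 0.0
time_s: 16.6
tcp_pos: [0.6332, -0.0393, 0.2411]
eef_rot: [-0.001, 0.798, 0.602, -0.001]
wrist_force: [-0.8, -0.3, 0.3]
gripper_width: -0.0
finger_force: 0.0
t 16.6 tcp [ 0.6332 -0.0393  0.2411] yaw 1.293 F [-0.8 -0.3  0.3] tool shift mm [ 0.   0.7 71.1]
lever 0.481 turn -0.002
push -0.54
```

```bash
python3 -m creep '[[[0,0,30,0],[0,0,30,0],[0,0,10,0],[0,0,0,0]]]'
python3 -m creep '[[[-5,0,0,0],[-5,0,0,0],[-2,0,0,0],[0,0,0,0]]]' | grep -E "tcp|wrist"
python3 -m creep '[[[-6.1,1.5,0,0.1],[-6.1,1.5,0,0.1],[-6.1,1.5,0,0.1],[-6.1,1.5,0,0.1],[0,0,0,0]]]'
python3 -c "
from h import *
lever(-.676)"
```

```text
time_s: 17.0
tcp_pos: [0.633, -0.0392, 0.1713]
eef_rot: [-0.001, 0.798, 0.603, -0.001]
wrist_force: [-0.3, 0.3, 0.5]
gripper_width: -0.001
finger_force: 0.0
tcp_pos: [0.6306, -0.0515, 0.1727]
wrist_force: [-0.3, -0.2, 0.1]
time_s: 17.9
tcp_pos: [0.6258, -0.076, 0.1721]
eef_rot: [0.0, 0.902, 0.431, 0.0]
wrist_force: [0.6, 0.6, -0.4]
gripper_width: -0.001
finger_force: 0.0
t 17.9 tcp [ 0.6258 -0.076   0.1721] yaw 0.892 F [ 0.6  0.6 -0.4] tool shift mm [ 1.1 -0.2  2.1]
lever 0.881 turn -0.003
push 0.8
```

```bash
python3 -m creep '[[[-5.8,1.5,1,0.1],[-5.8,1.5,1,0.1],[-5.8,1.5,0,0.1],[0,0,0,0]]]'|grep wrist
python3 -c "
from h import *
lever(-.976)"
for i in 1 2 3 4; do python3 -m creep '[[[-3,0.8,0,0.05],[0,0,0,0]]]'|grep -E "tcp|wrist"; done
python3 -c "
from h import *
lever(-1.176)"
```

```text
wrist_force: [-0.1, -0.3, -0.5]
t 18.3 tcp [ 0.6169 -0.0912  0.17  ] yaw 0.595 F [-0.1 -0.3 -0.5] tool shift mm [0.  0.1 0. ]
lever 1.181 turn -0.0
push -0.18
tcp_pos: [0.615, -0.0932, 0.17]
wrist_force: [-0.1, 0.2, 0.8]
tcp_pos: [0.6128, -0.0954, 0.17]
wrist_force: [-0.2, 0.8, -0.1]
tcp_pos: [0.6106, -0.0976, 0.1699]
wrist_force: [0.2, 0.3, -0.0]
tcp_pos: [0.6082, -0.0996, 0.1699]
wrist_force: [-0.5, 0.1, 0.4]
t 19.1 tcp [ 0.6082 -0.0996  0.1699] yaw 0.396 F [-0.5  0.1  0.4] tool shift mm [-0.3  0.6 -0.1]
lever 1.381 turn 0.002
push -0.46
```

```bash
cat > red.py <<'E'
from h import *
for nm in('side','top'):
    im,d=grab_frame(nm);W=cloud(nm,d);im=im.astype(int);X,Y,Z=W[...,0],W[...,1],W[...,2];b,g,r=im[...,0],im[...,1],im[...,2]
    p=pts(W,(r>90)&(g<60)&(b<60)&(Z>.145)&(Z<.18)&(X>.5)&(X<.7)&(abs(Y)<.16))
    if len(p):
        c=(p.min(0)+p.max(0))/2; print(nm,len(p),c.round(4),"lever",round(.205-np.arctan2(*(c[:2]-P)[::-1]),3))
E
python3 red.py
```

```text
side 29 [ 0.5893 -0.1146  0.1625] lever 1.447
```

```bash
for i in 1 2 3 4 5; do python3 -m creep '[[[-3,0.9,0,0.05],[0,0,0,0]]]'>/dev/null; python3 -c "
from h import *
s=observe();a=yaw(s);w=s['wrist_force'];print(s['tcp_pos'].round(4),round(w[0]*np.cos(a)+w[1]*np.sin(a),2),np.round(w,1))
"; done
python3 -c "
from h import *
lever(-1.426)"
```

```text
[ 0.6057 -0.1017  0.1699] 0.06 [-0.2  0.8 -0.3]
[ 0.6033 -0.1034  0.1699] 0.9 [0.7 0.7 0.2]
[ 0.601  -0.1049  0.1699] 4.5 [ 4.1  2.3 -0.9]
[ 0.5986 -0.1064  0.17  ] 5.75 [ 5.4  2.3 -2.1]
[ 0.5958 -0.1079  0.17  ] 7.01 [ 6.6  3.  -2.6]
t 20.2 tcp [ 0.5958 -0.1079  0.17  ] yaw 0.146 F [ 6.6  3.  -2.6] tool shift mm [-1.   0.7 -0. ]
lever 1.631 turn 0.001
push 7.01
```

```bash
for i in 1 2 3; do python3 -m creep '[[[-1.6,0.5,0,0.025],[0,0,0,0]]]'>/dev/null; python3 -c "
from h import *
s=observe();a=yaw(s);w=s['wrist_force'];print(s['tcp_pos'].round(4),round(w[0]*np.cos(a)+w[1]*np.sin(a),2),np.round(w,1))
"; done
python3 -c "
from h import *
lever(-1.5)"
```

```text
[ 0.5946 -0.1085  0.17  ] 9.76 [ 9.4  3.8 -3.5]
[ 0.5933 -0.1091  0.17  ] 11.4 [11.   4.2 -3.8]
[ 0.5919 -0.1097  0.17  ] 13.43 [13.2  3.5 -5.1]
t 20.8 tcp [ 0.5919 -0.1097  0.17  ] yaw 0.072 F [13.2  3.5 -5.1] tool shift mm [-1.3  0.7  0. ]
lever 1.705 turn 0.001
push 13.43
```

Slight overshoot to 13.4 N, so I'll ease the lever back a little from its other side.

```bash
python3 -m creep '[[[5,0,0,0],[0,0,-20,0],[0,0,-15,0],[-25,0,0,0],[-26,0,0,0]]]'|grep -E "time|tcp|wrist"
python3 -m creep '[[[0,0,15,0],[0,0,20,0],[0,0,0,0],[0,0,0,0]]]'|grep -E "tcp|wrist"
python3 red.py
cat > f.py <<'E'
from h import *
s=observe();a=yaw(s);w=s['wrist_force'];print(s['tcp_pos'].round(4),round(w[0]*np.cos(a)+w[1]*np.sin(a),2),np.round(w,1))
E
for i in 1 2 3; do python3 -m creep '[[[1.2,0,0,0],[0,0,0,0]]]'>/dev/null; python3 f.py; done
```

```text
time_s: 21.3
tcp_pos: [0.5443, -0.1136, 0.2055]
wrist_force: [0.2, -0.5, 0.0]
tcp_pos: [0.5449, -0.1136, 0.1706]
wrist_force: [-0.3, 0.5, 1.9]
side 29 [ 0.5731 -0.1196  0.1612] lever 1.7
[ 0.5462 -0.1135  0.1705] -0.18 [-0.2  0.2  0.1]
[ 0.5472 -0.1134  0.17  ] 0.79 [ 0.8 -0.4 -0.4]
[ 0.5483 -0.1133  0.1699] 0.36 [ 0.4 -0.4  0. ]
```

```bash
python3 -m creep '[[[2,0,0,0],[2,0,0,0],[0,0,0,0]]]'>/dev/null; python3 f.py
for i in 1 2 3 4 5; do python3 -m creep '[[[0.6,0,0,0],[0,0,0,0]]]'>/dev/null; python3 f.py; done
```

```text
[ 0.5524 -0.113   0.1698] -0.39 [-0.4  0.4 -0. ]
[ 0.5529 -0.113   0.1698] -0.69 [-0.7  0.6 -0.1]
[ 0.5534 -0.113   0.1699] -0.3 [-0.3  0.2 -0.5]
[ 0.5541 -0.1129  0.1699] 0.37 [ 0.4 -0.5 -0. ]
[ 0.5546 -0.1129  0.1699] -1.63 [-1.6 -0.5  0.4]
[ 0.5552 -0.1129  0.1699] -1.4 [-1.4  0.1  0.5]
```

```bash
for i in 1 2; do python3 -m creep '[[[0.6,0,0,0],[0,0,0,0]]]'>/dev/null; python3 f.py; done
python3 -m creep '[[[-4,0,0,0],[-6,0,0,0],[0,0,-30,0],[0,0,-40,0],[0,0,0,0]]]'|grep -E "tcp|wrist"; python3 red.py
```

```text
[ 0.5559 -0.1128  0.1699] -0.68 [-0.6 -1.5 -0.7]
[ 0.5565 -0.1128  0.1698] -0.44 [-0.4 -1.1  0.5]
tcp_pos: [0.5475, -0.1138, 0.2452]
wrist_force: [0.6, 0.5, -0.6]
side 34 [ 0.5759 -0.1176  0.1605] lever 1.656
```

Now I'll re-feel from the tightening side, up to 10 N in fine steps.

```bash
python3 -m creep '[[[24,0,0,0],[27,0,0,0],[0,0,30,0],[0,0,40,0],[0,0,6,0]]]'|grep -E "tcp|wrist"
python3 -m creep '[[[-1,0,0,0],[0,0,0,0]]]'|grep -E "tcp|wrist"
for i in 1 2 3 ; do python3 -m creep '[[[-0.6,0,0,0],[0,0,0,0]]]'>/dev/null; python3 f.py; done
```

```text
tcp_pos: [0.5952, -0.1094, 0.1583]
wrist_force: [-0.6, -0.6, 0.2]
tcp_pos: [0.5966, -0.1102, 0.1655]
wrist_force: [-0.7, -0.4, 1.0]
[ 0.596  -0.1102  0.1653] -0.24 [-0.2  0.  -0.3]
[ 0.5951 -0.1101  0.1643] 0.36 [ 0.4 -0.1  0.1]
[ 0.5948 -0.1102  0.1642] 3.14 [ 3.2 -0.1  0.1]
```

```bash
python3 -m creep '[[[1,0,-4.5,0],[0,0,0,0]]]'|grep -E "tcp|wrist"
python3 -m creep '[[[-1,0,0,0],[0,0,0,0]]]'>/dev/null; python3 f.py
for i in 1 2 3 ; do python3 -m creep '[[[-0.4,0,0,0],[0,0,0,0]]]'>/dev/null; python3 f.py; done
```

```text
tcp_pos: [0.5956, -0.1101, 0.169]
wrist_force: [0.2, 0.4, -0.7]
[ 0.5947 -0.1102  0.1686] 2.78 [ 2.8 -0.3  1.1]
[ 0.5944 -0.1103  0.1686] 4.25 [ 4.4 -1.8  1.3]
[ 0.5941 -0.1103  0.1686] 6.23 [ 6.3 -1.2  0.5]
[ 0.5938 -0.1104  0.1686] 7.0 [ 7.1 -1.  -0.5]
```

```bash
for i in 1 2 ; do python3 -m creep '[[[-0.4,0,0,0],[0,0,0,0]]]'>/dev/null; python3 f.py; done
```

```text
[ 0.5936 -0.1104  0.1687] 8.24 [ 8.4 -2.1 -0.4]
[ 0.5933 -0.1105  0.1687] 9.12 [ 9.3 -2.2 -0.9]
```

```bash
python3 -m creep '[[[-0.4,0,0,0],[0,0,0,0]]]'>/dev/null; python3 f.py
python3 -m creep '[[[4,0,0,0],[6,0,0,0],[0,0,-30,0],[0,0,-45,0],[0,0,-20,0]]]'|grep -E "tcp|wrist"
python3 -m creep '[[[-35,0,0,0],[-45,0,0,0],[-45,0,0,0],[-30,0,0,0],[0,0,0,0]]]'|grep -E "time|tcp|wrist"
python3 red.py; python3 - <<'E'
from h import *
look('e');D=np.load('e_side.npz');cv2.imwrite('pics/e1.png',cv2.resize(D['im'][150:270,230:370],None,fx=5,fy=5,interpolation=2))
E
```

```text
[ 0.5929 -0.1106  0.1687] 10.28 [10.4 -2.  -0.8]
tcp_pos: [0.6028, -0.1096, 0.2671]
wrist_force: [0.3, 0.2, 0.8]
time_s: 28.6
tcp_pos: [0.4452, -0.1203, 0.2639]
wrist_force: [0.7, -0.0, -0.9]
side 39 [ 0.5733 -0.1165  0.1639] lever 1.694
top 38 [ 0.573  -0.1113  0.1714] lever 1.691
```

View pics/e1.png

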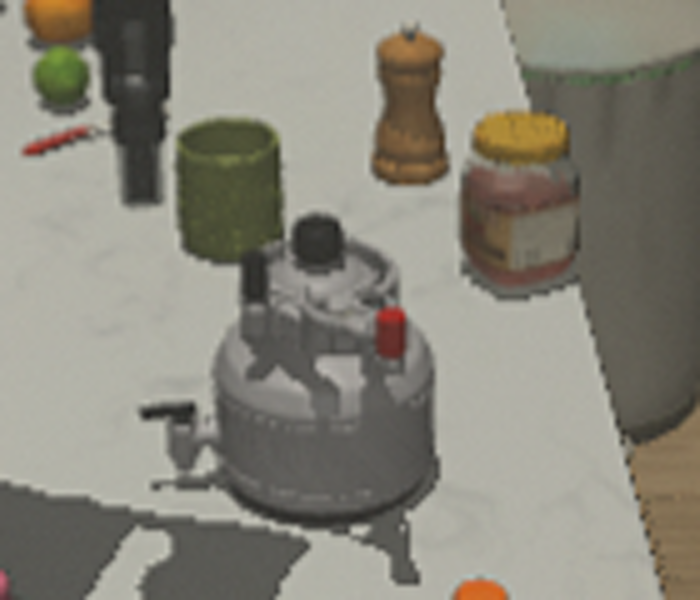

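The lever has come round, with the red knob at (390,332), the ring and lid are in place, and the arm is clear. Handing in.

```bash
python3 -c "
from workcell import finish_job
print(finish_job())"
```

```text
the job is handed in; nothing more can be done
None
```

I closed the keg and handed the job in at about 29 s: lid back under the lip, ring shut, lever at about 1.69 rad; its push first overshot to 13.4 N, so I eased it back and re-pulled it to 10.3 N. The verdict was not shown, and I could not measure the lid's force on the gasket.

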